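Lock the display carriage at its end stop

TASK

Put the bust in its show position: with the clamp knob still loose, slide the carriage that carries it fully along the rail against the tall end stop. Then turn the black clamp knob on the carriage clockwise until it is fully tight, so that nobody can shift the bust, let go and leave the sign and the tin on the plinth where they stand.

Things in the scene. Friction and masses are not known exactly. Their poses are not given: they have to be found in the camera images.
- stand: Fixed stepped plinth of dark wood, 300 x 460 mm, 40 mm high, with an aluminium rail (60 mm wide, top 52 mm above the table) along its length. Origin: centre of its underside. Its y axis runs along the rail: -y (robot's right) leads to the tall end stop, +y to a low lip. Its -x side faces the robot.
- end_stop (a point): Centre of the top edge of the tall end stop, an upright dark steel plate 70 mm wide, 14 mm thick, 110 mm above the table, at the -y end of the rail (robot's right). The rail's other end has only a low lip.
- carriage (a joint): Aluminium carriage, 110 x 200 mm, on the rail. On its half nearer the stop a fixed green and gilt bust (180 mm tall, 64 mm across, top 276 mm above the table), on the other half a clamp with a black knob. Value: metres along the stand's -y, from 0 at the low lip to 0.17 against the tall end stop; with the clamp loose it slides with about 3 N and stays where it is left.
- knob (a joint): The clamp knob's angle in rad: 0 = fully loose, grows as the knob is turned clockwise (seen from outside, looking at the knob), begins to brake the carriage at about 0.6, 1.2 = fully tight at its hard stop. It takes about 0.1 to 0.2 Nm and stays where it is left; fully tight, it holds the carriage against about 25 N.
- knob_grip (a point): On the knob's turning axis, mid-grip, about 140 mm above the table: a black bar 64 mm long, 16 thick, 42 high on a 52 mm disc; point 24 mm above the disc, 18 below the bar's top. z: turning axis, outwards, leaning 38 deg from vertical along the rail to the stand's +y, away from the bust. x: along the bar, y: across it; both turn with the knob (bar in line with the rail at 0.6 rad).
- sign_mid (a point): Bystander: loose blank sign, white card 80 x 45 mm upright in a wooden foot 90 x 40 mm, 55 mm tall, standing on the plinth on the robot's side of the rail; point half-way up.
- tin_mid (a point): Bystander: loose round brass tin, 66 mm across, 42 mm high, standing on the plinth on the robot's side of the rail; point at its centre.

How it is judged (in metres and radians):
On the way:
1. the carriage is against the tall end stop with the clamp still loose (value of joint carriage above 0.162 m and value of joint knob below 0.6 rad), for 0.2 s.
At the end, for the whole second after the job is handed in: The carriage stands within 8 mm of the tall end stop, at rest, and the clamp knob is tight (beyond 1.0 of its 1.2 rad) (value of joint carriage above 0.162 m and value of joint knob above 1 rad and velocity of joint carriage between -0.005 and 0.005 m/s); the robot touches nothing.
It fails at once if the sign or the tin is shifted by more than 30 mm (distance of any of sign_mid, tin_mid from where it was at the start of the episode above 0.03 m).
It also fails if it takes over 42 s, if anything falls off the work surface, if the arm or the gripper's body presses on something with over 40 N, if the wrist force passes 120 N, or if a joint passes its speed limit or range.

ROBOT

A 6-joint arm with a two-finger parallel gripper is mounted at the origin on the work surface. World frame = base frame: x ahead of the robot, y to its left, z up, the work surface at z = 0. Lengths are in m, angles in degrees, forces in N, time in s.
With the tool pointing down it reaches from about 0.35 to 0.95 m from the base axis. Payload 17.4 kg.
Tool frame: the origin (TCP) lies on the centre line of the jaws, within the pads' length; the fingertips stand 25 mm ahead of it and the grasp point (between the pads) lies 6 mm ahead of it; z points along the fingers, y is the line along which they close (so a half turn about z gives the same grasp; the last joint's range is limited). The gripper opens to 93 mm and grips with 3 to 60 N. Pads are 15 mm wide; open, the fingers measure 128 mm over their backs; the gripper's body (75 mm by 188 mm) begins 65 mm behind the grasp point.
Start: joints at [-2.166, 6.646, 82.598, -0, 90.757, -2.166], TCP at [0.675, -0, 0.244] pointing down, gripper open.
Joint ranges: [-162.19, 162.19], [-47.58, 125.68], [4.15, 143.07], [-65.23, 245.23], [0.69, 171.88], [-170.13, 170.13]. Speed limits (degrees/s): [108.29, 108.29, 127.2, 180, 180, 180].

INTERFACE

Orientations are given as a 3x3 rotation matrix whose columns are the frame's x, y, z axes.
In Python, from plant import status, viewer, job gives the robot as it stands. The module is installed in compiled form; this text tells all that it offers.
- The arm moves only by the tool step_arm, never from a script. Its argument "targets" is a list of rows, each an object of numbers: "gripper": the opening, from 0 (shut) to 1 (fully open); "tx", "ty", "tz": the shift along the tool's x, y, z in units of 30 mm (1.0 is 30 mm); "spin": the turn about the tool's z in units of 8 degrees (1.0 is 8 degrees). In form: [{"gripper": .., "tx": .., "ty": .., "tz": .., "spin": ..}, ...]. A call has 1 to 8 rows; each row shifts and turns the commanded pose from where the row before left it, along the tool's axes as they then stand; what a row does not reach is not made up. A row lasts 1/10 s, in which the tool goes at most 50 mm and 8.59 degrees, less where a joint would pass 70% of its speed; a pose out of reach is approached as far as the arm can. A call is refused whole if a number of a shift passes 1 or a number of a turn 1, either way. A call with a gripper value outside its range is refused whole. The fingers move at their own pace and stop on an object; "newtons" is the grip in N (left out, the last holds). Time passes only in rows, so rows that do not move let the fingers close. It gives the time, the measured TCP pose, the force, the opening and the grip force at its end, in the units of the state.
- status.read_state(): the state, without advancing time (a new reading comes with each control period).
- viewer.read_camera(name): name is "scene" or "side" or "wrist"; returns a dict with "color" (420x560x3 uint8, red, green, blue), "K" (3x3 intrinsics, pixels), "cam_to_world" (4x4, takes a point from camera to world coordinates); the wrist camera has in their place "T_tool_cam" (4x4, takes a point from camera to tool coordinates, whose origin is the TCP and whose axes are the flange's). Camera axes: x right, y up, looking along -z (the intrinsics and any distortion apply to the point x, -y, -z); pixel columns grow to the right and rows downward; lengths in m; the calibration is good to about 2 mm. A picture is of the moment at which its call begins: read the wrist's pose just before it. There is no depth.
- job.sign_off(): hands the job in; it is judged then, once.
The state is a dict: "t": time; "joints": joint angles; "joint_vel": joint speeds; "effort": joint torques, N m; "eef_pos": TCP position; "orientation": TCP orientation; "force": force on the tool from outside, world axes, zero at the start; "moment": the same for the moment, N m; "gripper_width": finger opening in m; "finger_force": force on a finger pad.
Only numpy, scipy, OpenCV 4.12 (cv2) and the standard library are available. Lean on these libraries where they do the work, as an engineer would, in place of code of your own. Each camera call takes 0.05 s, during which the arm holds its last target. There are 200 camera calls.

## Working session

There is one attempt and no reset: what is moved stays moved. The work goes in short steps, Python scripts to look and compute and a tool call to move; the robot and the scene stay as the last step left them, time stands still between calls to the robot, and variables do not carry over. Pictures are saved under pics/ and viewed, at most 10 in all, crops included, and the job is handed in when it is done.

Besides the shell and the picture viewer there is one more tool, called after "Emit:" as name(argument=value, ...) on one line, values as JSON. step_arm: Moves the arm, as the interface text tells. Its arguments: {"type":"object","properties":{"targets":{"type":"array","items":{"type":"object","properties":{"gripper":{"type":"number"},"tx":{"type":"number"},"ty":{"type":"number"},"tz":{"type":"number"},"spin":{"type":"number"}}}},"newtons":{"type":"number"}},"required":["targets"]}

```bash
mkdir -p pics
cat > h.py <<'E'
import numpy as np, cv2
from plant import status, viewer, job
def snap(n,f):
    s=status.read_state(); c=viewer.read_camera(n)
    cv2.imwrite('pics/'+f,c['color'][:,:,::-1]); np.savez('pics/'+f[:-4],s_R=s['orientation'],s_p=s['eef_pos'],**c); return c
def load(f): return dict(np.load('pics/'+f+'.npz'))
def pose(c):
    if 'cam_to_world' in c: return np.array(c['cam_to_world'])
    T=np.eye(4);T[:3,:3]=c['s_R'];T[:3,3]=c['s_p'];return T@c['T_tool_cam']
def ray(c,u,v):
    T=pose(c);d=np.linalg.inv(c['K'])@[u,v,1];d=T[:3,:3]@(d*[1,-1,-1]);return T[:3,3],d/np.linalg.norm(d)
def onz(c,u,v,z):
    o,d=ray(c,u,v);return o+d*(z-o[2])/d[2]
def two(c1,p1,c2,p2):
    A=[];b=[]
    for c,p in((c1,p1),(c2,p2)):
        o,d=ray(c,*p);P=np.eye(3)-np.outer(d,d);A.append(P);b.append(P@o)
    x,r,_,_=np.linalg.lstsq(np.vstack(A),np.hstack(b),rcond=None);return x,r
def proj(c,X):
    T=np.linalg.inv(pose(c));p=T[:3,:3]@X+T[:3,3];q=c['K']@(p*[1,-1,-1]);return q[:2]/q[2]
E
python3 - <<'E'
from h import *
a=snap('scene','sc.png')['color'];b=snap('side','si.png')['color'];w=snap('wrist','wr.png')['color']
print(status.read_state())
for n in('sc','si'):
    c=load(n);print(pose(c).round(3),c['K'])
E
```

```text
{'t': 0.15, 'joints': array([-2.16541498e+00,  6.66941599e+00,  8.26262724e+01, -2.23037999e-03,
        9.07576664e+01, -2.16558235e+00]), 'joint_vel': array([-0.05814494, -0.04425059, -0.16943842, -0.01260677,  0.00443548,
       -0.09107965]), 'effort': array([ 1.36530605e-03, -7.21765566e+01, -6.22949553e+01,  7.80155347e-02,
        2.25470052e-02,  2.06686866e-05]), 'eef_pos': array([ 6.74866792e-01, -1.03916161e-05,  2.43063263e-01]), 'orientation': array([[-2.42628390e-06,  9.99999566e-01, -9.32022385e-04],
       [ 1.00000000e+00,  2.42282659e-06, -3.71060467e-06],
       [-3.70834493e-06, -9.32022394e-04, -9.99999566e-01]]), 'force': array([ 0.27008684,  0.07577749, -0.49013934]), 'moment': array([ 0.07518976, -0.01017386,  0.00914107]), 'finger_force': 0.0, 'gripper_width': 0.09308307882878675}
[[-0.12  -0.755  0.644  1.171]
 [ 0.993 -0.097  0.071  0.042]
 [ 0.009  0.648  0.761  0.8  ]
 [ 0.     0.     0.     1.   ]] [[485.4286488    0.         274.1386918 ]
 [  0.         485.4286488  206.66842229]
 [  0.           0.           1.        ]]
[[-0.999  0.021 -0.05   0.516]
 [-0.054 -0.518  0.854  0.743]
 [-0.008  0.855  0.518  0.582]
 [ 0.     0.     0.     1.   ]] [[537.22385541   0.         273.63675099]
 [  0.         537.22385541 214.16143572]
 [  0.           0.           1.        ]]
```

View pics/sc.png

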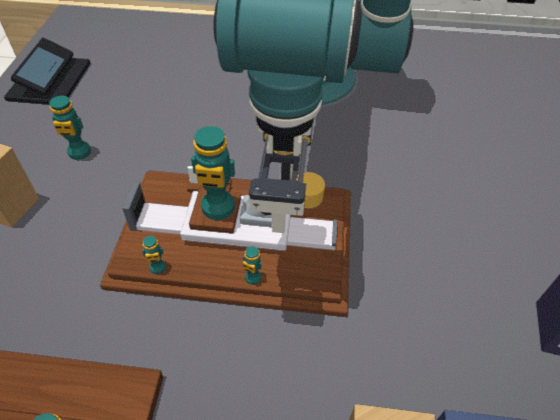

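View pics/si.png

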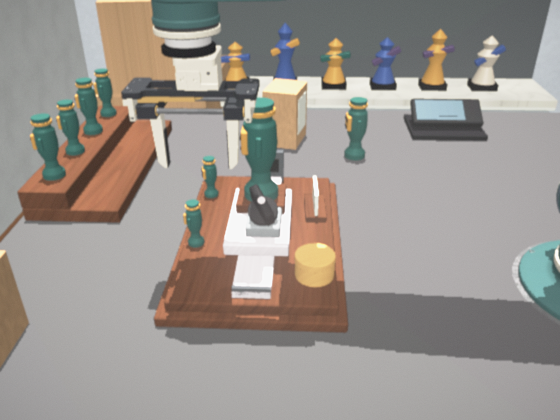

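View pics/wr.png

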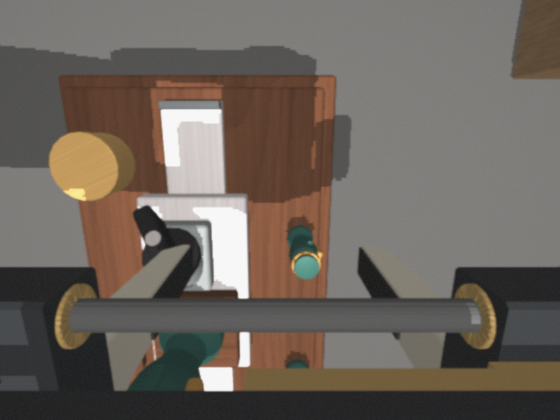

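The overviews show the rail running left to right in the scene view, with the end stop at (133,207) and the bust at (212,170). The knob is under the gripper: in the wrist view at about (165,240), in the side view at (262,205). The sign is at side (316,195) and the tin at (315,265). Next I enlarge the knob.

Run:
```python
from h import *
w=load('wr');s=load('si')
a=cv2.resize(w['color'][180:320,110:260],None,fx=2.6,fy=2.6,interpolation=2)
b=cv2.resize(s['color'][90:270,200:350],None,fx=2.6,fy=2.6,interpolation=2)
o=np.zeros((480,790,3),np.uint8);o[:a.shape[0],:a.shape[1]]=a;o[:b.shape[0],400:400+b.shape[1]]=b
cv2.imwrite('pics/z.png',o[:,:,::-1])
for p in((162,108),(168,195),(222,108),(226,195)):print('rail',onz(w,*p,.052).round(3))
for p in((138,197),(248,196)):print('carr',onz(w,*p,.07).round(3))
# bust head by hsv green in scene & side
for c,(x0,x1,y0,y1) in((load('sc'),(185,245,120,220)),(s,(235,285,90,200))):
    h=cv2.cvtColor(c['color'],cv2.COLOR_RGB2HSV)[y0:y1,x0:x1]
    m=(h[...,0]>70)&(h[...,0]<95)&(h[...,1]>110);ys,xs=np.nonzero(m);print(xs.min()+x0,xs.max()+x0,ys.min()+y0,ys.max()+y0)
```

```text
rail [0.562 0.092 0.052]
rail [0.56  0.004 0.052]
rail [0.621 0.092 0.052]
rail [0.622 0.004 0.052]
carr [0.536 0.006 0.07 ]
carr [0.647 0.007 0.07 ]
192 233 126 219Traceback (most recent call last):
  File "<stdin>", line 12, in <module>
    return umr_minimum(a, axis, None, out, keepdims, initial, where)
ValueError: zero-size array to reduction operation minimum which has no identity
```

View pics/z.png

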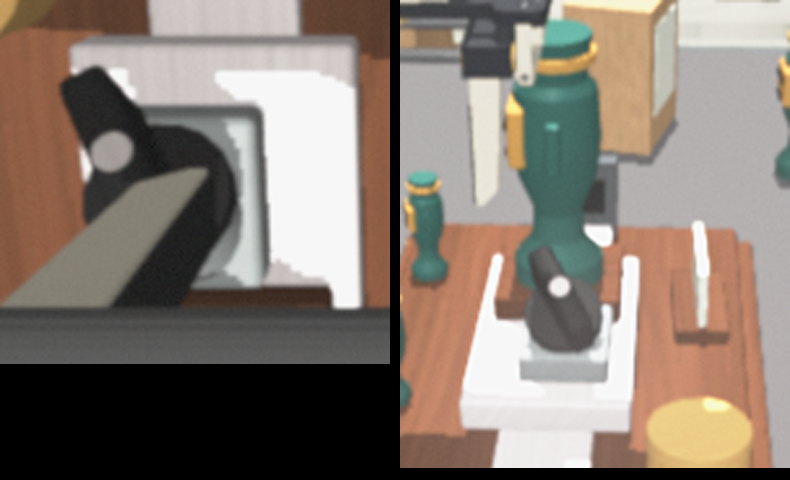

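The crop shows the silver dot at the bar's top centre, at wrist (152,238) and side (261.5,200.4). The bar's +y end points to the robot's side, so the knob is loose.

Run:
```python
from h import *
w=load('wr');s=load('si');c=load('sc')
x,r=two(w,(152.3,237.7),s,(261.5,200.4));print('dot',x,r,'grip',x-.018*np.array([0,.616,.788]))
# bust top: scene top disc centre (210,135); side top centre
print('busttop',two(c,(210,135),s,(200+167/2.6,90+32/2.6)))
print('neck widest side view', [onz(s,200+u/2.6,90+100/2.6,.2).round(3) for u in(112,203)])
print('stop',onz(c,136,190,.11))
```

```text
dot [ 0.57992988 -0.00958638  0.15117521] [3.83421737e-07] grip [ 0.57992988 -0.02067438  0.13699121]
busttop (array([ 0.58284683, -0.13010869,  0.27189531]), array([3.50346955e-06]))
neck widest side view [array([ 0.627, -0.192,  0.2  ]), array([ 0.562, -0.194,  0.2  ])]
stop [ 0.57887898 -0.29000292  0.11      ]
```

Emit:
step_arm(targets=[{"gripper": 0,"ty": -0.6,"tz": 0.1},{"gripper": 0,"ty": -0.8,"tz": 0.1},{"gripper": 0,"ty": -0.8},{"gripper": 0,"ty": -0.7,"tx": -0.6},{"gripper": 0,"tx": -0.8},{"gripper": 0,"tx": -0.6},{"gripper": 0,"tx": -0.4},{"gripper": 0,"tx": -0.2}], newtons=10)

```text
validation failed for argument at $.ta...
```

Emit:
step_arm(targets=[{"tx": -0.2},{"tx": -0.2},{"tx": -0.2},{"tx": -0.2},{"tx": -0.2},{"tx": -0.2},{"tx": -0.2},{}])

```text
validation failed for argument at $.ta...
```

All five fields are needed in every row.

Emit:
step_arm(targets=[{"gripper": 0,"tx": 0,"ty": -0.6,"tz": 0.1,"spin": 0},{"gripper": 0,"tx": 0,"ty": -0.8,"tz": 0.1,"spin": 0},{"gripper": 0,"tx": 0,"ty": -0.8,"tz": 0,"spin": 0},{"gripper": 0,"tx": -0.6,"ty": -0.7,"tz": 0,"spin": 0},{"gripper": 0,"tx": -0.8,"ty": 0,"tz": 0,"spin": 0},{"gripper": 0,"tx": -0.6,"ty": 0,"tz": 0,"spin": 0},{"gripper": 0,"tx": -0.4,"ty": 0,"tz": 0,"spin": 0},{"gripper": 0,"tx": -0.2,"ty": 0,"tz": 0,"spin": 0}], newtons=10)

```text
t: 0.95
eef_pos: [0.588, -0.0788, 0.2375]
orientation: [[0.001, 1.0, -0.0], [1.0, -0.001, 0.0], [0.0, -0.0, -1.0]]
force: [0.7, -0.5, -0.4]
gripper_width: 0.0334
finger_force: 0.0
```

Emit:
step_arm(targets=[{"gripper": 0,"tx": -0.2,"ty": 0,"tz": 0,"spin": 0},{"gripper": 0,"tx": -0.2,"ty": 0,"tz": 0,"spin": 0},{"gripper": 0,"tx": -0.2,"ty": 0,"tz": 0,"spin": 0},{"gripper": 0,"tx": -0.2,"ty": 0,"tz": 0,"spin": 0},{"gripper": 0,"tx": -0.2,"ty": 0,"tz": 0,"spin": 0},{"gripper": 0,"tx": -0.2,"ty": 0,"tz": 0,"spin": 0},{"gripper": 0,"tx": -0.2,"ty": 0,"tz": 0,"spin": 0},{"gripper": 0,"tx": 0,"ty": 0,"tz": 0,"spin": 0}])

```text
t: 1.75
eef_pos: [0.5878, -0.1209, 0.2375]
orientation: [[0.001, 1.0, -0.001], [1.0, -0.001, -0.001], [-0.001, -0.001, -1.0]]
force: [-0.0, 0.5, 0.3]
gripper_width: 0.0006
finger_force: 0.0
```

Run:
```python
from h import *
a=snap('scene','sc2.png')['color'];b=snap('side','si2.png')['color']
o=np.hstack([cv2.resize(a[90:300,90:360],None,fx=1.4,fy=1.4),cv2.resize(b[60:270,150:420],None,fx=1.4,fy=1.4)])
cv2.imwrite('pics/z2.png',o[:,:,::-1])
```

```text
(no output)
```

View pics/z2.png

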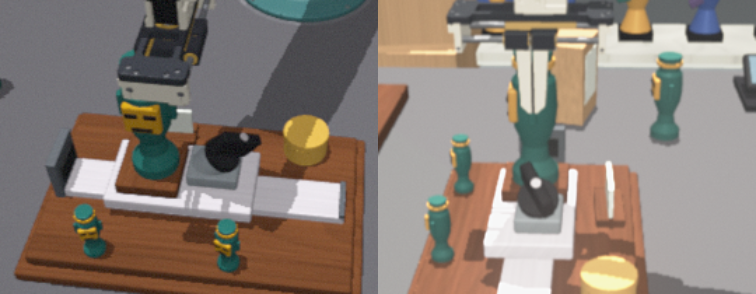

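The carriage is moving with the fingers. Its front edge, at (110,185) in the left crop, is still short of the stop at (65,170). I keep pushing.

Emit:
step_arm(targets=[{"gripper": 0,"tx": -0.2,"ty": 0,"tz": 0,"spin": 0},{"gripper": 0,"tx": -0.2,"ty": 0,"tz": 0,"spin": 0},{"gripper": 0,"tx": -0.2,"ty": 0,"tz": 0,"spin": 0},{"gripper": 0,"tx": -0.2,"ty": 0,"tz": 0,"spin": 0},{"gripper": 0,"tx": -0.2,"ty": 0,"tz": 0,"spin": 0},{"gripper": 0,"tx": -0.2,"ty": 0,"tz": 0,"spin": 0},{"gripper": 0,"tx": 0,"ty": 0,"tz": 0,"spin": 0}])

```text
t: 2.55
eef_pos: [0.588, -0.157, 0.2376]
orientation: [[0.001, 1.0, 0.0], [1.0, -0.001, -0.001], [-0.001, 0.0, -1.0]]
force: [-0.1, -0.4, 0.7]
gripper_width: 0.0001
finger_force: 0.0
```

Emit:
step_arm(targets=[{"gripper": 0,"tx": -0.1,"ty": 0,"tz": 0,"spin": 0},{"gripper": 0,"tx": -0.1,"ty": 0,"tz": 0,"spin": 0},{"gripper": 0,"tx": -0.1,"ty": 0,"tz": 0,"spin": 0},{"gripper": 0,"tx": 0,"ty": 0,"tz": 0,"spin": 0}])

```text
t: 2.95
eef_pos: [0.588, -0.1654, 0.2377]
orientation: [[0.0, 1.0, 0.0], [1.0, -0.0, -0.0], [-0.0, 0.0, -1.0]]
force: [-0.2, 1.2, -0.3]
gripper_width: 0.0003
finger_force: 0.2
```

Emit:
step_arm(targets=[{"gripper": 0,"tx": -0.1,"ty": 0,"tz": 0,"spin": 0},{"gripper": 0,"tx": -0.1,"ty": 0,"tz": 0,"spin": 0},{"gripper": 0,"tx": 0,"ty": 0,"tz": 0,"spin": 0}])

```text
t: 3.25
eef_pos: [0.588, -0.1715, 0.2377]
orientation: [[0.0, 1.0, 0.0], [1.0, -0.0, -0.0], [-0.0, 0.0, -1.0]]
force: [0.5, 0.5, 0.0]
gripper_width: 0.0005
finger_force: 0.3
```

Emit:
step_arm(targets=[{"gripper": 0,"tx": -0.1,"ty": 0,"tz": 0,"spin": 0},{"gripper": 0,"tx": -0.1,"ty": 0,"tz": 0,"spin": 0},{"gripper": 0,"tx": 0,"ty": 0,"tz": 0,"spin": 0}])

```text
t: 3.55
eef_pos: [0.588, -0.1775, 0.2377]
orientation: [[0.0, 1.0, 0.0], [1.0, -0.0, -0.0], [-0.0, 0.0, -1.0]]
force: [-0.3, 1.1, 0.5]
gripper_width: 0.0005
finger_force: 0.2
```

Emit:
step_arm(targets=[{"gripper": 0,"tx": -0.1,"ty": 0,"tz": 0,"spin": 0},{"gripper": 0,"tx": -0.1,"ty": 0,"tz": 0,"spin": 0},{"gripper": 0,"tx": 0,"ty": 0,"tz": 0,"spin": 0}])

```text
t: 3.85
eef_pos: [0.588, -0.1826, 0.2377]
orientation: [[-0.0, 1.0, -0.0], [1.0, 0.0, 0.002], [0.002, -0.0, -1.0]]
force: [-0.2, 5.9, 1.8]
gripper_width: 0.0007
finger_force: 3.8
```

Run:
```python
from h import *
a=snap('scene','sc3.png')['color'];b=snap('side','si3.png')['color']
o=np.hstack([cv2.resize(a[110:290,100:280],None,fx=2.2,fy=2.2),cv2.resize(b[90:270,200:380],None,fx=2.2,fy=2.2)])
cv2.imwrite('pics/z3.png',o[:,:,::-1])
```

```text
(no output)
```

View pics/z3.png

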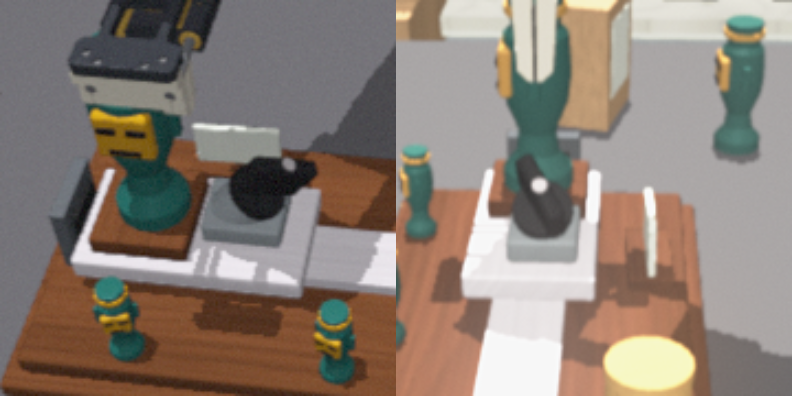

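The carriage front edge at (80,255) now meets the stop at (75,215), and the force has risen to 5.9 N. One more small push, then I locate the knob dot: left crop (289,165), right crop (540,186).

Emit:
step_arm(targets=[{"gripper": 0,"tx": -0.1,"ty": 0,"tz": 0,"spin": 0},{"gripper": 0,"tx": 0,"ty": 0,"tz": 0,"spin": 0},{"gripper": 0,"tx": 0,"ty": 0,"tz": 0,"spin": 0},{"gripper": 0,"tx": 0,"ty": 0,"tz": 0,"spin": 0}])

```text
t: 4.35
eef_pos: [0.5881, -0.1833, 0.2377]
orientation: [[-0.002, 1.0, -0.001], [1.0, 0.002, 0.006], [0.006, -0.001, -1.0]]
force: [-1.2, 26.5, 3.5]
gripper_width: 0.0003
finger_force: 12.8
```

Run:
```python
from h import *
c=load('sc3');s=load('si3')
x,r=two(c,(100+289/2.2,110+165/2.2),s,(200+144/2.2,90+186/2.2));print('dot',x,r,'grip',x-.018*np.array([0,.616,.788]))
# +y bar end
x,r=two(c,(100+315/2.2,110+174/2.2),s,(200+164/2.2,90+222/2.2));print('end?',x,r)
```

```text
dot [ 0.57997312 -0.10202666  0.15076942] [5.86018013e-08] grip [ 0.57997312 -0.11311466  0.13658542]
end? [ 0.56403714 -0.08420191  0.12683218] [2.70554489e-06]
```

Seated with 26 N against the stop. The knob grip point is about (0.580, -0.113, 0.137). I back off and go to the robot's side of the bar's outer end.

Emit:
step_arm(targets=[{"gripper": 0,"tx": 0.5,"ty": 0,"tz": 0,"spin": 0},{"gripper": 0,"tx": 0.8,"ty": -0.4,"tz": 0,"spin": 0},{"gripper": 0,"tx": 0.8,"ty": -0.7,"tz": 0,"spin": 0},{"gripper": 0,"tx": 0.7,"ty": -0.7,"tz": 0,"spin": 0},{"gripper": 0,"tx": 0.4,"ty": -0.5,"tz": 0,"spin": 0},{"gripper": 0,"tx": 0,"ty": 0,"tz": 0,"spin": 0}])

```text
t: 4.95
eef_pos: [0.518, -0.0891, 0.2382]
orientation: [[-0.001, 1.0, 0.001], [1.0, 0.001, -0.001], [-0.001, 0.001, -1.0]]
force: [-0.4, 0.1, -0.6]
gripper_width: 0.0005
finger_force: 0.0
```

Emit:
step_arm(targets=[{"gripper": 0,"tx": 0,"ty": 0,"tz": 0.6,"spin": 0},{"gripper": 0,"tx": 0,"ty": 0,"tz": 0.8,"spin": 0},{"gripper": 0,"tx": 0,"ty": 0,"tz": 0.8,"spin": 0},{"gripper": 0,"tx": 0,"ty": 0,"tz": 0.7,"spin": 0},{"gripper": 0,"tx": 0,"ty": 0,"tz": 0.4,"spin": 0},{"gripper": 0,"tx": 0,"ty": 0,"tz": 0,"spin": 0}])

```text
t: 5.55
eef_pos: [0.5185, -0.0903, 0.1362]
orientation: [[0.0, 1.0, -0.003], [1.0, -0.0, 0.001], [0.001, -0.003, -1.0]]
force: [0.6, 1.2, 0.2]
gripper_width: 0.0003
finger_force: 0.0
```

Run:
```python
from h import *
a=snap('scene','sc4.png')['color'];b=snap('side','si4.png')['color']
o=np.hstack([cv2.resize(a[110:290,100:280],None,fx=2.2,fy=2.2),cv2.resize(b[90:270,200:380],None,fx=2.2,fy=2.2)])
cv2.imwrite('pics/z4.png',o[:,:,::-1])
```

```text
(no output)
```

View pics/z4.png

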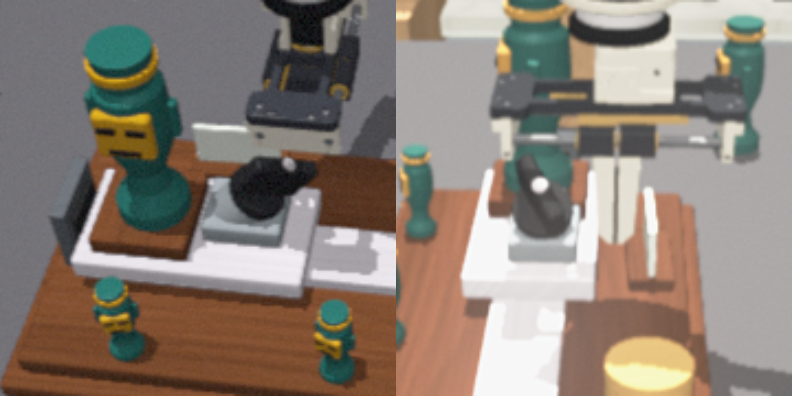

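The fingers stand clear on the robot's side of the bar, between it and the sign. The carriage is still at the stop and the bar is still loose. I push the bar end towards +x in small steps.

Emit:
step_arm(targets=[{"gripper": 0,"tx": 0,"ty": 0.4,"tz": 0,"spin": 0},{"gripper": 0,"tx": 0,"ty": 0.2,"tz": 0,"spin": 0},{"gripper": 0,"tx": 0,"ty": 0.15,"tz": 0,"spin": 0},{"gripper": 0,"tx": 0,"ty": 0.15,"tz": 0,"spin": 0},{"gripper": 0,"tx": 0,"ty": 0.15,"tz": 0,"spin": 0},{"gripper": 0,"tx": 0,"ty": 0,"tz": 0,"spin": 0}])

```text
t: 6.25
eef_pos: [0.5505, -0.0897, 0.1381]
orientation: [[-0.0, 1.0, -0.002], [1.0, 0.0, 0.001], [0.001, -0.002, -1.0]]
force: [-3.2, 0.3, -1.5]
gripper_width: 0.0005
finger_force: 1.3
```

Emit:
step_arm(targets=[{"gripper": 0,"tx": 0,"ty": 0.15,"tz": 0,"spin": 0},{"gripper": 0,"tx": 0,"ty": 0.15,"tz": 0,"spin": 0},{"gripper": 0,"tx": 0,"ty": 0.1,"tz": 0,"spin": 0},{"gripper": 0,"tx": 0,"ty": 0,"tz": 0,"spin": 0}])

```text
t: 6.65
eef_pos: [0.5606, -0.0883, 0.1371]
orientation: [[-0.001, 1.0, -0.007], [1.0, 0.001, 0.004], [0.004, -0.007, -1.0]]
force: [-18.9, 14.2, -2.2]
gripper_width: 0.0006
finger_force: 11.6
```

Emit:
step_arm(targets=[{"gripper": 0,"tx": 0,"ty": 0.1,"tz": 0,"spin": 0},{"gripper": 0,"tx": 0,"ty": 0,"tz": 0,"spin": 0},{"gripper": 0,"tx": 0,"ty": 0,"tz": 0,"spin": 0}])

```text
t: 6.95
eef_pos: [0.5633, -0.0879, 0.1367]
orientation: [[-0.001, 1.0, -0.007], [1.0, 0.001, 0.004], [0.004, -0.007, -1.0]]
force: [-18.3, 17.7, -4.4]
gripper_width: 0.0007
finger_force: 12.9
```

Emit:
step_arm(targets=[{"gripper": 0,"tx": 0,"ty": -0.5,"tz": 0,"spin": 0},{"gripper": 0,"tx": 0,"ty": -0.7,"tz": 0,"spin": 0},{"gripper": 0,"tx": 0,"ty": 0,"tz": -0.7,"spin": 0},{"gripper": 0,"tx": 0,"ty": 0,"tz": -0.9,"spin": 0},{"gripper": 0,"tx": 0.6,"ty": 0,"tz": -0.9,"spin": 0},{"gripper": 0,"tx": 0.6,"ty": 0,"tz": -0.8,"spin": 0},{"gripper": 0,"tx": 0,"ty": 0,"tz": 0,"spin": 0}])

```text
t: 7.65
eef_pos: [0.5306, -0.0528, 0.2417]
orientation: [[-0.001, 1.0, 0.006], [1.0, 0.001, -0.001], [-0.001, 0.006, -1.0]]
force: [0.4, 0.6, -0.1]
gripper_width: 0.0009
finger_force: 0.0
```

Run:
```python
from h import *
a=snap('scene','sc5.png')['color'];b=snap('side','si5.png')['color'];w=snap('wrist','wr5.png')['color']
o=np.hstack([cv2.resize(a[110:290,100:280],(390,390)),cv2.resize(b[90:270,200:380],(390,390))])
o=np.vstack([o,np.zeros((200,780,3),np.uint8)]);o[390:,:267]=cv2.resize(w,(267,200))
cv2.imwrite('pics/z5.png',o[:,:,::-1])
```

```text
(no output)
```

View pics/z5.png

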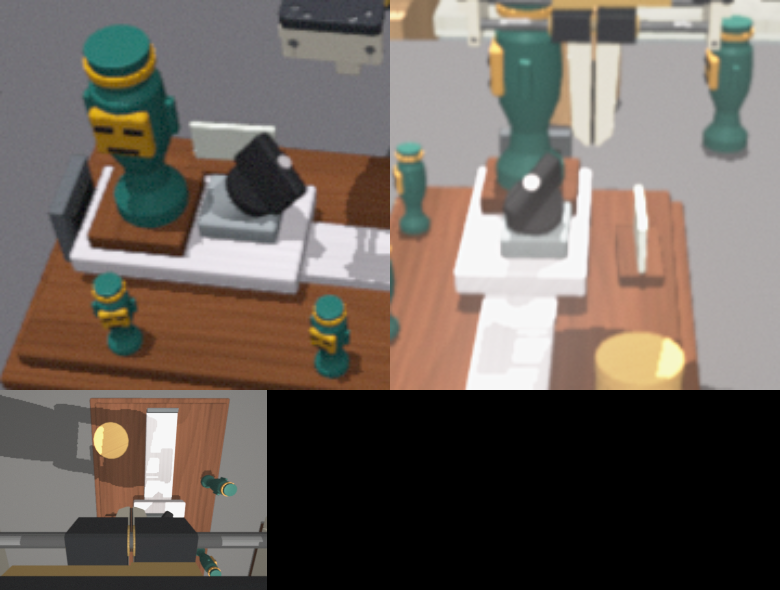

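The bar has swung well past the rail line: its outer end now points away from the robot. The force hadn't risen sharply in the last push, so it may not be at the hard stop. I go back slightly further out on the bar and press again.

Emit:
step_arm(targets=[{"gripper": 0,"tx": -0.5,"ty": 0,"tz": 0.6,"spin": 0},{"gripper": 0,"tx": -0.5,"ty": 0,"tz": 0.9,"spin": 0},{"gripper": 0,"tx": 0,"ty": 0,"tz": 0.9,"spin": 0},{"gripper": 0,"tx": 0,"ty": 0,"tz": 0.7,"spin": 0},{"gripper": 0,"tx": 0,"ty": 0,"tz": 0.3,"spin": 0},{"gripper": 0,"tx": 0,"ty": 0.5,"tz": 0,"spin": 0},{"gripper": 0,"tx": 0,"ty": 0.4,"tz": 0,"spin": 0},{"gripper": 0,"tx": 0,"ty": 0.1,"tz": 0,"spin": 0}])

```text
t: 8.6
eef_pos: [0.5605, -0.0842, 0.1358]
orientation: [[0.0, 1.0, 0.0], [1.0, -0.0, -0.0], [-0.0, 0.0, -1.0]]
force: [-1.2, -1.0, -0.4]
gripper_width: 0.0005
finger_force: 0.0
```

Emit:
step_arm(targets=[{"gripper": 0,"tx": 0,"ty": 0.15,"tz": 0,"spin": 0},{"gripper": 0,"tx": 0,"ty": 0.1,"tz": 0,"spin": 0},{"gripper": 0,"tx": 0,"ty": 0,"tz": 0,"spin": 0}])

```text
t: 8.9
eef_pos: [0.566, -0.0836, 0.1353]
orientation: [[-0.0, 1.0, -0.004], [1.0, 0.0, 0.001], [0.001, -0.004, -1.0]]
force: [-11.5, 4.8, 2.1]
gripper_width: 0.0004
finger_force: 5.8
```

Emit:
step_arm(targets=[{"gripper": 0,"tx": 0,"ty": 0.1,"tz": 0,"spin": 0},{"gripper": 0,"tx": 0,"ty": 0,"tz": 0,"spin": 0}])

```text
t: 9.1
eef_pos: [0.5673, -0.0836, 0.135]
orientation: [[0.0, 1.0, -0.008], [1.0, -0.0, 0.001], [0.001, -0.008, -1.0]]
force: [-29.7, 4.4, 8.7]
gripper_width: 0.0
finger_force: 12.6
```

Emit:
step_arm(targets=[{"gripper": 0,"tx": 0,"ty": 0.1,"tz": 0,"spin": 0},{"gripper": 0,"tx": 0,"ty": 0,"tz": 0,"spin": 0},{"gripper": 0,"tx": 0,"ty": 0,"tz": 0,"spin": 0}])

```text
t: 9.4
eef_pos: [0.5691, -0.0827, 0.1345]
orientation: [[-0.0, 1.0, -0.011], [1.0, 0.0, 0.003], [0.003, -0.011, -1.0]]
force: [-41.0, 12.4, 10.9]
gripper_width: 0.0005
finger_force: 19.2
```

Emit:
step_arm(targets=[{"gripper": 0,"tx": 0,"ty": 0.06,"tz": 0,"spin": 0},{"gripper": 0,"tx": 0,"ty": 0,"tz": 0,"spin": 0},{"gripper": 0,"tx": 0,"ty": 0,"tz": 0,"spin": 0}])

```text
t: 9.7
eef_pos: [0.5701, -0.0823, 0.1343]
orientation: [[-0.0, 1.0, -0.013], [1.0, 0.0, 0.004], [0.004, -0.013, -1.0]]
force: [-48.4, 15.6, 12.3]
gripper_width: 0.0007
finger_force: 23.4
```

The force rises steeply, about 50 N, which looks like the hard stop. I retreat and move to an overhead view like the first one.

Emit:
step_arm(targets=[{"gripper": 0,"tx": 0,"ty": -0.5,"tz": 0,"spin": 0},{"gripper": 0,"tx": 0,"ty": -0.7,"tz": 0,"spin": 0},{"gripper": 0,"tx": 0,"ty": 0,"tz": -0.7,"spin": 0},{"gripper": 0,"tx": 0,"ty": 0,"tz": -1,"spin": 0},{"gripper": 0,"tx": 0,"ty": 0,"tz": -1,"spin": 0},{"gripper": 0,"tx": 0,"ty": 0,"tz": -1,"spin": 0},{"gripper": 0.5,"tx": 0,"ty": 0.8,"tz": 0,"spin": 0},{"gripper": 1,"tx": 0,"ty": 1,"tz": 0,"spin": 0}])

```text
t: 10.5
eef_pos: [0.5934, -0.0841, 0.2489]
orientation: [[0.0, 1.0, 0.003], [1.0, -0.0, -0.001], [-0.001, 0.003, -1.0]]
force: [-0.2, -0.6, 0.1]
gripper_width: 0.0119
finger_force: 0.0
```

Emit:
step_arm(targets=[{"gripper": 1,"tx": 0,"ty": 1,"tz": 0,"spin": 0},{"gripper": 1,"tx": 0,"ty": 1,"tz": 0,"spin": 0},{"gripper": 1,"tx": 0,"ty": 0.6,"tz": 0,"spin": 0},{"gripper": 1,"tx": 0,"ty": 0,"tz": 0,"spin": 0},{"gripper": 1,"tx": 0,"ty": 0,"tz": 0,"spin": 0}])

```text
t: 11.0
eef_pos: [0.6706, -0.084, 0.2464]
orientation: [[-0.0, 1.0, -0.001], [1.0, 0.0, 0.0], [0.0, -0.001, -1.0]]
force: [0.0, -0.1, -1.2]
gripper_width: 0.0516
finger_force: 0.0
```

Run:
```python
from h import *
a=snap('scene','sc6.png')['color'];b=snap('side','si6.png')['color'];w=snap('wrist','wr6.png')['color']
o=np.hstack([cv2.resize(b[120:240,220:320],(500,600)),np.zeros((600,300,3),np.uint8)])
o[:225,500:]=cv2.resize(w,(300,225));o[250:550,500:]=cv2.resize(a[130:280,100:250],(300,300))
cv2.imwrite('pics/z6.png',o[:,:,::-1]); print(status.read_state()['eef_pos'],status.read_state()['force'])
# predicted bar top-edge line for angles, from grip point, in side & wrist views
g=np.array([.580,-.113,.137]);ax=np.array([0,.616,.788]);e=np.array([0,.788,-.616]);X=np.array([1,0,0])
for t in(0.8,1.0,1.2):
    f=t-.6;d=np.cos(f)*e+np.sin(f)*X
    q=[proj(load('si6'),g+.018*ax+k*.032*d) for k in(-1,1)]
    print(t,[((p-[220,120])*5).round(0) for p in q])
```

```text
[ 0.67015714 -0.08405768  0.24710732] [0.21718739 1.29928994 0.47089677]
0.8 [array([249., 192.]), array([205., 353.])]
1.0 [array([266., 197.]), array([188., 348.])]
1.2 [array([281., 205.]), array([173., 339.])]
```

View pics/z6.png

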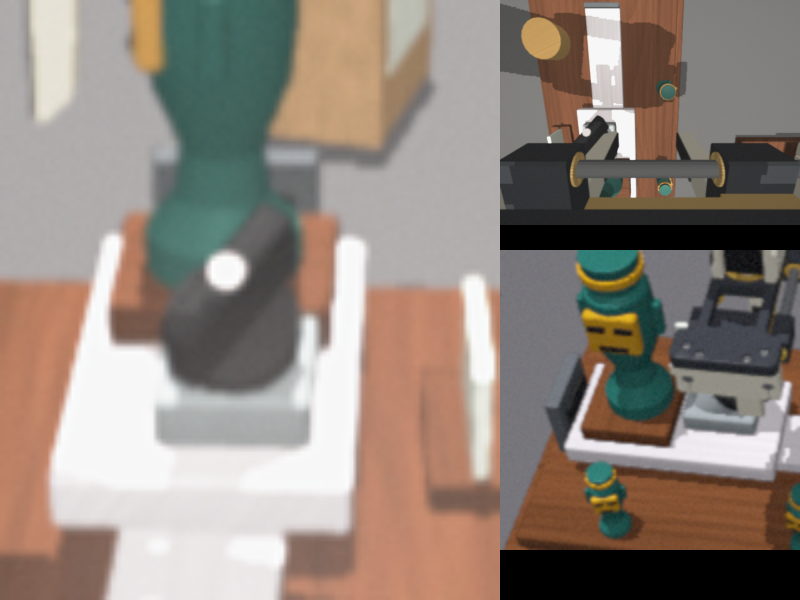

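The bar runs from about (282,208) to (172,330) in the side crop, which matches the prediction for 1.2 rad. The dot is where it was with the carriage seated, the sign and tin look unmoved, and the arm is clear.

```bash
python3 -c "
from plant import job
print(job.sign_off())"
```

```text
the job is handed in; nothing more can be done
None
```

The job is handed in, with no verdict returned: the carriage was pushed against the tall end stop with the knob still loose, then the knob was turned to its hard stop (about 1.2 rad by camera). The sign and tin looked unmoved and the arm was clear.

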